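# Fit the 12 mm graphite anode in the electrolysis cell

### The job

By pinching them, find which of the three graphite plates in the rack is 12 mm thick, and stand it fully home in the slot of the electrolysis cell's holder; feel for the slot and never force the plate, graphite chips easily. Then slide the contact shoe gently up against the plate and let go. Leave the other two plates standing in the rack and knock nothing over.

Things in the scene. Friction and masses are not known exactly. Their poses are not given: they have to be found in the camera images.
- plate_a: One of three look-alike dark-grey graphite plates standing on edge in the rack, 60 mm wide (its x), 130 mm tall (its z). They are 9, 12 and 15 mm thick (its y), one of each, unmarked, in any order: which this one is must be felt by pinching. 110 to 260 g. Brittle: it chips if pressed or bumped on the cell with over 40 N, so touch at a creep. Origin: centre of its underside.
- plate_b: One of three look-alike dark-grey graphite plates standing on edge in the rack, 60 mm wide (its x), 130 mm tall (its z). They are 9, 12 and 15 mm thick (its y), one of each, unmarked, in any order: which this one is must be felt by pinching. 110 to 260 g. Brittle: it chips if pressed or bumped on the cell with over 40 N, so touch at a creep. Origin: centre of its underside.
- plate_c: One of three look-alike dark-grey graphite plates standing on edge in the rack, 60 mm wide (its x), 130 mm tall (its z). They are 9, 12 and 15 mm thick (its y), one of each, unmarked, in any order: which this one is must be felt by pinching. 110 to 260 g. Brittle: it chips if pressed or bumped on the cell with over 40 N, so touch at a creep. Origin: centre of its underside.
- rack: Aluminium plate rack, fixed, 92 x 210 mm. Origin: centre of its underside. Three stalls along its y at -65, 0 and +65 mm: pockets 17 mm wide (y) and 76 mm long (x), floor 8 mm and rims 50 mm above the bench, so the plates' tops are at 138 mm. The plates' thickness lies along the rack's y.
- cell: Electrolysis cell, fixed: open clear tank 120 x 140 mm (x, y), walls 85 mm high, in it a white anode holder (see point mouth). Origin: centre of its underside. A steel cathode sheet stands at y -54 mm, its terminal up to 112 mm above the bench; the contact shoe's guide is on the +y wall, up to 104 mm.
- mouth (a point): Point on the cell's vertical centre line, 90 mm above the bench, level with the holder's flat top lands. The holder's slot (two facing grooves, no lead-in) runs along the cell's x: 70 mm long, 13.6 mm wide (y), 65 mm deep, floor 25 mm above the bench. It is centred on the cell in x and parallel to it, but see point floor for y.
- floor (a point): Point on the cell's vertical centre line at the height of the slot's floor, 25 mm above the bench: a plate fully home has its top at 155 mm. In y the slot's centre is NOT measured: it lies wherever the holder was last slid, within 6 mm of this line to either side, and must be felt. Lands 22 mm wide flank each groove. The holder will not slide under the plate.
- shoe: Contact shoe: a brass bar 24 mm wide that slides stiffly (3 to 4 N) along the cell's -y, square to the plate, by up to 45 mm, and stays where it is left. Origin: centre of its front face, which bears on the plate, 101.5 mm above the bench; drawn back, it starts 28 to 32 mm to +y of the cell's origin. The bar lies 96.5 to 106.5 mm above the bench.
- shoe_grip (a point): On the axis of the black upright grip block near the shoe's outer end, 130.5 mm above the bench. The block measures 26 x 14 mm (cell's x, y) and stands from 106.5 to 142.5 mm above the bench, 62 mm behind (+y) the shoe's front face.
- beaker: Empty glass beaker, 60 mm wide, 85 mm tall, a bystander. Origin: centre of its underside.
- reagent: Amber glass bottle, 64 mm wide, 150 mm tall, a bystander. Origin: centre of its underside.
- jar: Small glass jar with white cap, 52 mm wide, 60 mm tall, a bystander. Origin: centre of its underside.
- flask: Conical glass flask, 82 mm wide at the foot, 108 mm tall, a bystander. Origin: centre of its underside.
Things that resemble listed ones, but are neither listed nor needed, are in the scene too. Of the things shaped like the rack, the aluminium one is meant.

How it is judged:
On the way, in this order (a step that is already met when the one before it is completed fails the run):
1. a plate stands fully home in the holder's slot (((x of plate_a in the frame of cell between -0.007 and 0.007 m and y of plate_a in the frame of cell between -0.012 and 0.012 m and z of plate_a in the frame of cell below 0.0285 m and angle between plate_a's own z axis and vertical below 0.06 rad and angle between the y axis of plate_a and the y axis of cell, either way round below 0.06 rad) or (x of plate_b in the frame of cell between -0.007 and 0.007 m and y of plate_b in the frame of cell between -0.012 and 0.012 m and z of plate_b in the frame of cell below 0.0285 m and angle between plate_b's own z axis and vertical below 0.06 rad and angle between the y axis of plate_b and the y axis of cell, either way round below 0.06 rad) or (x of plate_c in the frame of cell between -0.007 and 0.007 m and y of plate_c in the frame of cell between -0.012 and 0.012 m and z of plate_c in the frame of cell below 0.0285 m and angle between plate_c's own z axis and vertical below 0.06 rad and angle between the y axis of plate_c and the y axis of cell, either way round below 0.06 rad))), for 0.2 s.
2. the contact shoe bears on a plate 12 mm thick (((contact force between plate_a and shoe above 0.2 N and y of shoe in the frame of plate_a between -0.0069 and 0.0069 m and not (y of shoe in the frame of plate_a between -0.0052 and 0.0052 m)) or (contact force between plate_b and shoe above 0.2 N and y of shoe in the frame of plate_b between -0.0069 and 0.0069 m and not (y of shoe in the frame of plate_b between -0.0052 and 0.0052 m)) or (contact force between plate_c and shoe above 0.2 N and y of shoe in the frame of plate_c between -0.0069 and 0.0069 m and not (y of shoe in the frame of plate_c between -0.0052 and 0.0052 m)))), for 0.2 s.
At the end, for the whole second after the job is handed in: The 12 mm plate stands in the slot, underside within 3.5 mm of its floor, upright and square to the cell within 0.06 rad, at rest, with the shoe's front face touching it; the other two plates stand in the rack (lean under 0.3 rad); beaker, bottle, jar and flask are upright (((x of plate_a in the frame of cell between -0.007 and 0.007 m and y of plate_a in the frame of cell between -0.012 and 0.012 m and z of plate_a in the frame of cell below 0.0285 m and angle between plate_a's own z axis and vertical below 0.06 rad and angle between the y axis of plate_a and the y axis of cell, either way round below 0.06 rad and contact force between plate_a and shoe above 0.2 N and y of shoe in the frame of plate_a between -0.0069 and 0.0069 m and not (y of shoe in the frame of plate_a between -0.0052 and 0.0052 m) and x of plate_b in the frame of rack between -0.012 and 0.012 m and y of plate_b in the frame of rack between -0.085 and 0.085 m and z of each of plate_b, plate_c in the frame of rack below 0.02 m and angle between each of plate_b, plate_c's own z axis and vertical below 0.3 rad and x of plate_c in the frame of rack between -0.012 and 0.012 m and y of plate_c in the frame of rack between -0.085 and 0.085 m) or (x of plate_b in the frame of cell between -0.007 and 0.007 m and y of plate_b in the frame of cell between -0.012 and 0.012 m and z of plate_b in the frame of cell below 0.0285 m and angle between plate_b's own z axis and vertical below 0.06 rad and angle between the y axis of plate_b and the y axis of cell, either way round below 0.06 rad and contact force between plate_b and shoe above 0.2 N and y of shoe in the frame of plate_b between -0.0069 and 0.0069 m and not (y of shoe in the frame of plate_b between -0.0052 and 0.0052 m) and x of plate_a in the frame of rack between -0.012 and 0.012 m and y of plate_a in the frame of rack between -0.085 and 0.085 m and z of each of plate_a, plate_c in the frame of rack below 0.02 m and angle between each of plate_a, plate_c's own z axis and vertical below 0.3 rad and x of plate_c in the frame of rack between -0.012 and 0.012 m and y of plate_c in the frame of rack between -0.085 and 0.085 m) or (x of plate_c in the frame of cell between -0.007 and 0.007 m and y of plate_c in the frame of cell between -0.012 and 0.012 m and z of plate_c in the frame of cell below 0.0285 m and angle between plate_c's own z axis and vertical below 0.06 rad and angle between the y axis of plate_c and the y axis of cell, either way round below 0.06 rad and contact force between plate_c and shoe above 0.2 N and y of shoe in the frame of plate_c between -0.0069 and 0.0069 m and not (y of shoe in the frame of plate_c between -0.0052 and 0.0052 m) and x of plate_a in the frame of rack between -0.012 and 0.012 m and y of plate_a in the frame of rack between -0.085 and 0.085 m and z of each of plate_a, plate_b in the frame of rack below 0.02 m and angle between each of plate_a, plate_b's own z axis and vertical below 0.3 rad and x of plate_b in the frame of rack between -0.012 and 0.012 m and y of plate_b in the frame of rack between -0.085 and 0.085 m)) and angle between each of beaker, reagent, jar, flask's own z axis and vertical below 0.2 rad and linear speed of each of plate_a, plate_b, plate_c below 0.02 m/s).
It fails at once if a plate is pressed on the cell, its holder or the shoe with more than 40 N (contact force between any of plate_a, plate_b, plate_c and cell above 40 N).
It also fails if it takes over 72 s, if anything falls off the work surface, if the arm or the gripper's body presses on something with over 40 N, if the wrist force passes 120 N, or if a joint passes its speed limit or range.

### The arm

A 6-joint arm with a two-finger parallel gripper is mounted at the origin on the work surface. World frame = base frame: x ahead of the robot, y to its left, z up, the work surface at z = 0. Lengths are in m, angles in rad, forces in N, time in s.
With the tool pointing down it reaches from about 0.3 to 1 m from the base axis. Payload 5.1 kg.
Tool frame: the origin (TCP) lies at the very end of the fingers, on their centre line; the grasp point (between the pads) lies 19 mm behind it; z points along the fingers, y is the line along which they close (so a half turn about z gives the same grasp; the last joint's range is limited). The gripper opens to 95 mm and grips with 3 to 60 N. Pads are 20 mm wide; open, the fingers measure 119 mm over their backs; the gripper's body (75 mm by 180 mm) begins 59 mm behind the grasp point.
Start: joints at [-1.302, 0.124, 1.65, -0, 1.367, -0.083], TCP at [0.224, -0.61, 0.215] pointing down, gripper open.
Joint ranges: [-2.61, 2.61], [-1.02, 2.33], [0.03, 2.71], [-1.35, 4.49], [0.32, 2.68], [-2.91, 2.91]. Speed limits (rad/s): [2.57, 2.57, 3.14, 3.14, 3.14, 3.14].

### API

Orientations are given as a unit quaternion [x, y, z, w].
In Python, from plant import robot gives the robot as it stands. The module is installed in compiled form; this text tells all that it offers.
- The arm moves only by the tool arm_command, never from a script. Its argument "steps" is a list of rows, each a list of 3 entries, a list of its own where there are three numbers: the shift along the world's x, y, z in m, then the turn about the world's z in degrees, then the finger opening in m, from 0 to 0.0951. In form: [[[dx, dy, dz], roll, gripper], ...]. A call has 1 to 8 rows; each row shifts and turns the commanded pose from where the row before left it; what a row does not reach is not made up. A row lasts 1/12 s, in which the tool goes at most 41.7 mm and 7.16 degrees, less where a joint would pass 70% of its speed; a pose out of reach is approached as far as the arm can. A call with a gripper value outside its range is refused whole. The fingers move at their own pace and stop on an object; the grip force is fixed at half the most. Time passes only in rows, so rows that do not move let the fingers close. It gives the time, the measured TCP pose, the force, the opening and the grip force at its end, in the units of the state.
- robot.get_state(): the state, without advancing time (a new reading comes with each control period).
- robot.camera(name): name is "side" or "top" or "wrist"; returns (picture, depth): 400x640x3 uint8, red, green, blue; 400x640 float32, m along the optical axis (not along the pixel's ray), 0 where there is no reading.
- robot.calibration(name): a dict with "vfov" (degrees; the focal length in pixels is half the picture's height over the tangent of half this angle, whatever the lens; pixels are square), "cx", "cy" (the principal point, pixels), "pose" (4x4, takes a point from camera to world coordinates); the wrist camera has in their place "hand_eye" (4x4, takes a point from camera to tool coordinates, whose origin is the TCP and whose axes are the flange's). Camera axes: x right, y up, looking along -z (the intrinsics and any distortion apply to the point x, -y, -z); pixel columns grow to the right and rows downward; lengths in m; the calibration is good to about 2 mm. A picture is of the moment at which its call begins: read the wrist's pose just before it. calibration takes no time and is no camera call.
- robot.finish_job(): hands the job in; it is judged then, once.
The state is a dict: "time": time; "joint_positions": joint angles; "joint_vel": joint speeds; "effort": joint torques, N m; "eef_pos": TCP position; "orientation": TCP orientation; "ft_force": force on the tool from outside, world axes, zero at the start; "moment": the same for the moment, N m; "grip_width": opening from 0.0 (shut) to 1.0 (fully open); "finger_force": force on a finger pad.
Only numpy, scipy, OpenCV 4.12 (cv2) and the standard library are available. Lean on these libraries where they do the work, as an engineer would, in place of code of your own. Each camera call takes 0.05 s, during which the arm holds its last target. There are 200 camera calls.

## Working session

There is one attempt and no reset: what is moved stays moved. The work goes in short steps, Python scripts to look and compute and a tool call to move; the robot and the scene stay as the last step left them, time stands still between calls to the robot, and variables do not carry over. Pictures are saved under pics/ and viewed, at most 10 in all, crops included, and the job is handed in when it is done.

Besides the shell and the picture viewer there is one more tool, called as a command line: name --argument value ..., lists and objects as JSON in quotes. arm_command: Moves the arm, as the interface text tells. Its arguments: {"type":"object","properties":{"steps":{"type":"array","items":{"type":"array"}}},"required":["steps"]}

```bash
mkdir -p pics; cat > h.py <<'E'
import numpy as np, cv2
from plant import robot
from scipy.spatial.transform import Rotation as R
def snap(n):
    s=robot.get_state(); im,d=robot.camera(n); c=robot.calibration(n)
    if 'pose' in c: P=np.array(c['pose'])
    else:
        T=np.eye(4);T[:3,:3]=R.from_quat(s['orientation']).as_matrix();T[:3,3]=s['eef_pos'];P=T@np.array(c['hand_eye'])
    return im,d,c,P
def cloud(d,c,P):
    f=200/np.tan(np.radians(c['vfov']/2)); v,u=np.mgrid[0:400,0:640]
    X=np.stack([(u-c['cx'])/f*d,-(v-c['cy'])/f*d,-d],-1)
    return X@P[:3,:3].T+P[:3,3]
E
python3 - <<'E'
from h import *
s=robot.get_state(); print(s)
for n in ('top','side'):
    im,d,c,P=snap(n); print(n,{k:v for k,v in c.items() if k!='pose'},P.round(3).tolist())
    np.savez(f'{n}.npz',im=im,d=d,P=P); cv2.imwrite(f'pics/{n}.png',cv2.cvtColor(im,4))
E
```

```text
{'time': 0.0, 'joint_positions': array([-1.30158940e+00,  1.24490072e-01,  1.65168243e+00,  1.16477683e-05,
        1.36746911e+00, -8.25861901e-02]), 'joint_vel': array([-0.00151578,  0.00020607, -0.00049124, -0.00061375, -0.0024321 ,
       -0.00134212]), 'effort': array([-8.73339577e-04, -4.17601919e+01, -3.59932208e+01,  7.74368271e-02,
        4.92410827e-02, -1.75446112e-04]), 'eef_pos': array([ 0.22379155, -0.60957829,  0.21339178]), 'orientation': array([ 9.84569735e-01,  1.74989679e-01, -8.97784140e-05, -1.02055849e-03]), 'ft_force': array([-0.56784239, -0.66715021,  0.69049451]), 'moment': array([ 0.04689921, -0.00074489,  0.00120972]), 'finger_force': 0.0, 'grip_width': 1.0047004730444344}
top {'vfov': 56.407706831831504, 'cx': 320.0808826095088, 'cy': 191.73365055528265} [[0.013, 0.997, -0.082, 0.396], [-1.0, 0.014, 0.008, -0.043], [0.009, 0.082, 0.997, 1.016], [0.0, 0.0, 0.0, 1.0]]
side {'vfov': 56.13398838023206, 'cx': 324.8728768816943, 'cy': 202.89901580483064} [[-0.953, 0.221, -0.207, 0.305], [-0.302, -0.708, 0.638, 0.551], [-0.005, 0.671, 0.741, 0.793], [0.0, 0.0, 0.0, 1.0]]
```

View pics/top.png

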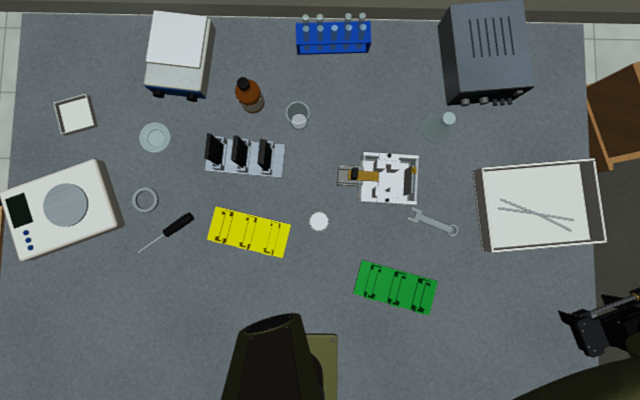

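View pics/side.png

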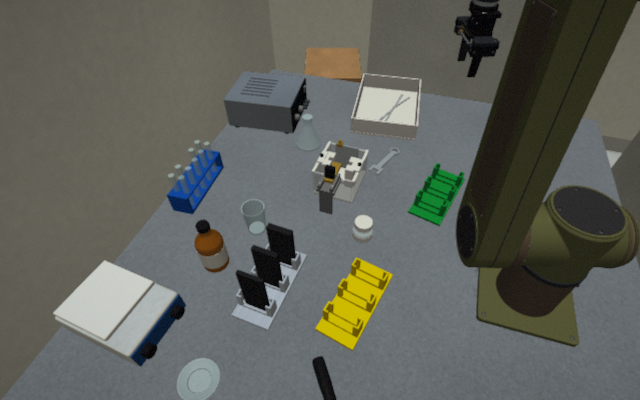

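The top view shows the aluminium rack at about (245,155) with three dark plates. The cell is at (390,178), with the shoe and its black grip at (355,174) on its left (+y) side. Beaker is at (297,115), bottle (250,95), jar (318,221), flask (440,123).

```bash
python3 - <<'E'
from h import *
for n in ('top','side'):
    z=np.load(n+'.npz'); im,d,P=z['im'],z['d'],z['P']; W=cloud(d,robot.calibration(n),P)
    g=im.max(-1)
    if n=='top': b=(W[...,0]>.42)&(W[...,0]<.6)&(W[...,1]>.05)&(W[...,1]<.35)
    else: b=(W[...,0]>.42)&(W[...,0]<.6)&(W[...,1]>.05)&(W[...,1]<.35)
    m=(b&(g<70)&(W[...,2]>.12)&(W[...,2]<.15)&(d>0)).astype(np.uint8)
    k,l,st,_=cv2.connectedComponentsWithStats(m)
    for i in range(1,k):
        if st[i,4]>15:
            Q=W[l==i]; r=cv2.minAreaRect(Q[:,:2].astype(np.float32)*1000); print(n,'plate',st[i],Q.mean(0).round(4),r)
    q=b&(d>0)&(W[...,2]<.07)&(W[...,2]>.003)&(im.min(-1)>120)
    print('rack',cv2.minAreaRect(W[q][:,:2].astype(np.float32)*1000))
    c=(W[...,0]>.38)&(W[...,0]<.6)&(W[...,1]>-.25)&(W[...,1]<-0.0)&(d>0)&(W[...,2]>.07)&(W[...,2]<.15)
    bl=c&(g<70)&(W[...,2]>.12); print('grip',bl.sum(),W[bl].mean(0),cv2.minAreaRect(W[bl][:,:2].astype(np.float32)*1000) if bl.sum() else '')
    wh=c&(im.min(-1)>140)&(W[...,2]>.08)&(W[...,2]<.098); print('white',wh.sum(),cv2.minAreaRect(W[wh][:,:2].astype(np.float32)*1000))
t=np.load('top.npz')['im'][130:225,190:430]; cv2.imwrite('pics/crop.png',cv2.cvtColor(cv2.resize(t,(800,317),interpolation=2),4))
E
```

```text
top plate [205 136   8  23 136] [0.5721 0.2176 0.1342] ((573.0138549804688, 218.88247680664062), (9.921307563781738, 53.52618408203125), 84.97491455078125)
top plate [231 136   9  26 160] [0.5701 0.153  0.1353] ((570.8709106445312, 154.27316284179688), (12.363325119018555, 58.094234466552734), 85.6668930053711)
top plate [258 139   9  26 183] [0.5626 0.089  0.1363] ((563.5298461914062, 89.81388854980469), (15.428288459777832, 58.652042388916016), 84.92053985595703)
rack ((559.8251342773438, 156.66323852539062), (80.15885925292969, 212.45291137695312), 0.03077443316578865)
grip 64 [ 0.51373049 -0.1315641   0.141244  ] ((514.0032958984375, -131.5419158935547), (12.295589447021484, 23.754606246948242), 89.83549499511719)
white 770 ((511.98565673828125, -203.2972869873047), (95.10453033447266, 124.01721954345703), 87.51948547363281)
side plate [266 223  27  17 260] [0.5595 0.0951 0.1341] ((561.5909423828125, 92.03368377685547), (17.24030876159668, 60.20868682861328), 86.76823425292969)
side plate [251 245  28  17 250] [0.567  0.1586 0.1342] ((568.8701171875, 155.8085174560547), (14.0702486038208, 59.30809020996094), 85.13436889648438)
side plate [237 270  27  17 218] [0.5695 0.2228 0.1341] ((571.630859375, 220.86825561523438), (10.34952449798584, 56.01990509033203), 86.1279525756836)
rack ((558.4052124023438, 156.96482849121094), (210.21087646484375, 70.8860092163086), 85.55258178710938)
grip 94 [ 0.5122999  -0.12731476  0.13510061] ((513.4182739257812, -130.32933044433594), (25.84255599975586, 15.200555801391602), 2.3735239505767822)
white 404 ((510.4002685546875, -203.02647399902344), (98.71649169921875, 124.36807250976562), 87.68916320800781)
```

View pics/crop.png

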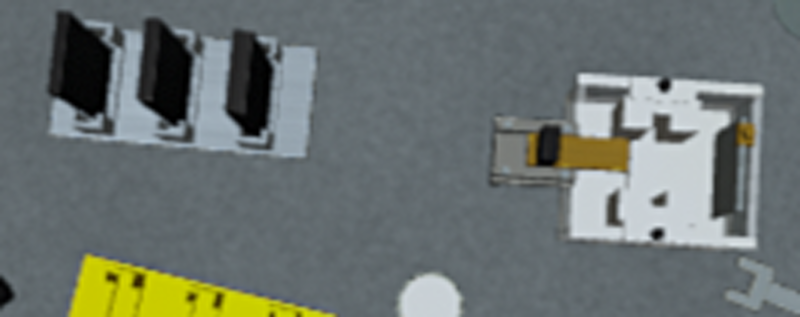

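arm_command --steps '[[[0.02, 0.03, 0.012], -5.65, 0.06], [[0.02, 0.03, 0.012], -5.65, 0.06], [[0.02, 0.03, 0.012], -5.65, 0.06], [[0.02, 0.03, 0.012], -5.65, 0.06], [[0.02, 0.03, 0.012], 0, 0.06], [[0.02, 0.03, 0.012], 0, 0.06], [[0.022, 0.032, 0.008], 0, 0.06], [[0.022, 0.032, 0.008], 0, 0.06]]'

```text
time: 0.77
eef_pos: [0.3885, -0.3646, 0.303]
orientation: [1.0, -0.022, 0.0, 0.0]
ft_force: [-0.2, -0.7, 0.4]
grip_width: 0.633
finger_force: 0.0
```

arm_command --steps '[[[0.022, 0.032, 0.008], 0, 0.06], [[0.022, 0.032, 0.008], 0, 0.06], [[0.022, 0.032, 0.008], 0, 0.06], [[0.022, 0.032, 0.008], 0, 0.06], [[0.022, 0.032, 0.008], 0, 0.06], [[0, 0, 0], 0, 0.06], [[0, 0, 0], 0, 0.06]]'

```text
time: 1.35
eef_pos: [0.4987, -0.2047, 0.3427]
orientation: [1.0, -0.019, -0.0, 0.0]
ft_force: [-0.5, -0.0, 0.2]
grip_width: 0.627
finger_force: 0.0
```

```bash
python3 - <<'E'
from h import *
s=robot.get_state(); print(s['time'],s['eef_pos'],s['orientation'],s['joint_positions'],s['grip_width'],s['ft_force'])
im,d,c,P=snap('wrist'); print(c); np.savez('w1.npz',im=im,d=d,P=P); cv2.imwrite('pics/w1.png',cv2.cvtColor(im,4))
E
```

```text
1.35 [ 0.49867108 -0.20472527  0.34273213] [ 9.99811880e-01 -1.93947878e-02 -3.80123537e-05  2.10943601e-04] [-4.88934216e-01 -1.71609813e-01  1.72880366e+00 -4.10665994e-04
  1.58427570e+00  1.12064856e+00] 0.6270437600705339 [-0.50820257 -0.03456448  0.15427529]
{'vfov': 59.85448660781249, 'cx': 318.6981085898738, 'cy': 190.38089777630157, 'hand_eye': array([[-9.20761612e-04,  9.67884267e-01,  2.51394507e-01,
         7.04810355e-02],
       [ 9.99999071e-01,  6.38438833e-04,  1.20458421e-03,
         5.19220630e-04],
       [ 1.00539809e-03,  2.51395383e-01, -9.67883955e-01,
        -1.70670443e-01],
       [ 0.00000000e+00,  0.00000000e+00,  0.00000000e+00,
         1.00000000e+00]])}
```

View pics/w1.png

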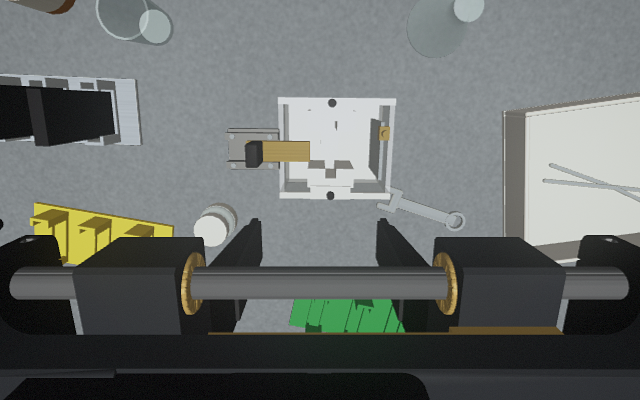

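The wrist view shows the cell rim corners near (278,98), (396,98), (391,198), (278,198). The shoe's front is at (310,150) and its grip at (254,152). Next I'll fit the rim from depth and enlarge the holder.

```bash
python3 - <<'E'
from h import *
z=np.load('w1.npz'); im,d,P=z['im'],z['d'],z['P']; c=robot.calibration('wrist'); W=cloud(d,c,P)
v,u=np.mgrid[0:400,0:640]
b=(u>220)&(u<402)&(v>90)&(v<205)&(d>0)&(im.min(-1)>100)
h,e=np.histogram(W[b][:,2],bins=np.arange(0,.15,.005)); print(list(zip(e.round(3),h)))
for lo,hi in((.078,.0935),(.08,.088),(.088,.096)):
    m=b&(W[...,2]>lo)&(W[...,2]<hi); q=W[m][:,:2].astype(np.float32)*1000; print(lo,hi,m.sum(),cv2.minAreaRect(q),q.min(0),q.max(0))
g=(u>235)&(u<330)&(v>135)&(v<175)&(d>0)
m=g&(im.max(-1)<75)&(W[...,2]>.13);print('grip',cv2.minAreaRect(W[m][:,:2].astype(np.float32)*1000),W[m].mean(0))
m=g&(W[...,2]>.099)&(W[...,2]<.112)&(im[...,0].astype(int)-im[...,2]>40);q=W[m]*1000;print('bar',m.sum(),q.min(0),q.max(0),q.mean(0),cv2.minAreaRect(q[:,:2].astype(np.float32)))
cr=im[90:210,220:405]; cv2.imwrite('pics/w1c.png',cv2.cvtColor(cv2.resize(cr,(740,480),interpolation=2),4))
# height map print
zz=np.where(d>0,W[...,2],0)[95:200:6,300:400:5]
print((zz*1000).astype(int))
E
```

```text
[(np.float64(0.0), np.int64(5241)), (np.float64(0.005), np.int64(3118)), (np.float64(0.01), np.int64(272)), (np.float64(0.015), np.int64(75)), (np.float64(0.02), np.int64(249)), (np.float64(0.025), np.int64(612)), (np.float64(0.03), np.int64(77)), (np.float64(0.035), np.int64(98)), (np.float64(0.04), np.int64(108)), (np.float64(0.045), np.int64(101)), (np.float64(0.05), np.int64(125)), (np.float64(0.055), np.int64(151)), (np.float64(0.06), np.int64(136)), (np.float64(0.065), np.int64(173)), (np.float64(0.07), np.int64(179)), (np.float64(0.075), np.int64(153)), (np.float64(0.08), np.int64(385)), (np.float64(0.085), np.int64(1971)), (np.float64(0.09), np.int64(2712)), (np.float64(0.095), np.int64(178)), (np.float64(0.1), np.int64(375)), (np.float64(0.105), np.int64(322)), (np.float64(0.11), np.int64(2)), (np.float64(0.115), np.int64(0)), (np.float64(0.12), np.int64(0)), (np.float64(0.125), np.int64(0)), (np.float64(0.13), np.int64(0)), (np.float64(0.135), np.int64(2)), (np.float64(0.14), np.int64(2))]
0.078 0.0935 5005 ((510.8031005859375, -195.17051696777344), (201.10707092285156, 124
[... 1633 characters left out ...]
  97  73
   86   1]
 [108 106   8   9   7  25  24  25   9   9   7   9   7   9  29  69  98  75
   86   0]
 [106 106  39  36  36  24  24  35  34  34   8   6   8   8  31  72  98  79
   84   1]
 [  8   7  81  82  82  24  24  73  80  78  79  10   8   9  34  75  99  79
    0   0]
 [  8   8  90  88  91  60  59  77  90  90  91   6   8   9   7  78  98  83
   86   0]
 [ 15  14  90  90  90  90  91  90  91  91  91  10   9   9   8   9  98  83
    0   0]
 [ 49  51  90  91  90  92  90  89  90  92  90  48  47  46  46  45  51  86
    0   0]
 [ 85  83  92  93  90  93  94  93  93  92  82  80  80  80  79  79  78  84
   10   8]
 [ 88  89  92  92  93  91  98  92  93  92  86  87  89  88  87  89  89  87
    1   8]]
```

View pics/w1c.png

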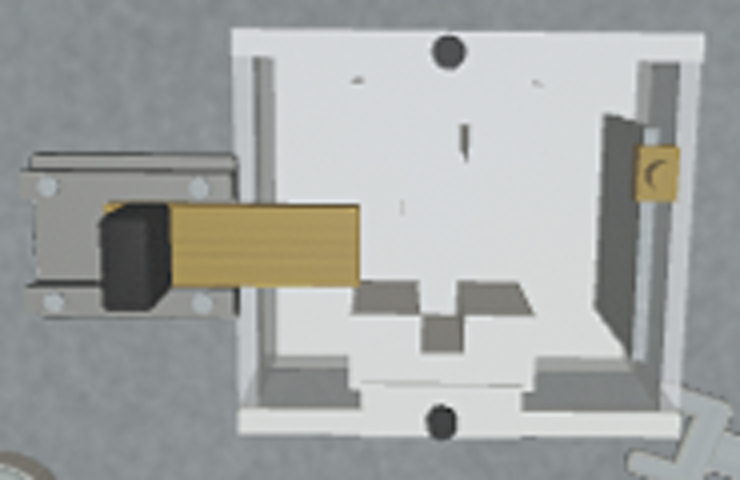

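The enlarged crop clearly shows the slot: in the near land its mouth spans crop u 421–463, v 315–352, the lands span u 351–535, and the centre screws are at (448,52) and (440,422).

```bash
cat >> h.py <<'E'
def ray(u,v,z,c,P):
    f=200/np.tan(np.radians(c['vfov']/2)); r=P[:3,:3]@np.array([(u-c['cx'])/f,-(v-c['cy'])/f,-1]); return (P[:3,3]+r*(z-P[2,3])/r[2])*1000
E
python3 - <<'E'
from h import *
P=np.load('w1.npz')['P']; c=robot.calibration('wrist')
for n,cu,cv,z in [('slotL',421,315,.09),('slotR',463,315,.09),('slotL2',421,352,.09),('slotR2',463,352,.09),('landL',351,386,.09),('landR',534,386,.09),('screwfar',448,52,.09),('screwnear',440,422,.09),('rimFL',232,29,.085),('rimFR',704,33,.085),('rimNL',240,435,.085),('rimNR',679,436,.085),('bar1',360,205,.1065),('bar2',360,286,.1065),('gripTL',102,213,.1425),('gripTR',134,216,.1425),('gripBR',138,305,.1425),('gripBL',103,305,.1425)]:
    print(n,ray(220+cu/4-.375,90+cv/4-.375,z,c,P)[:2].round(1))
E
```

```text
slotL [ 487.  -212.1]
slotR [ 486.5 -225.1]
slotL2 [ 475.3 -211.6]
slotR2 [ 474.8 -224.7]
landL [ 465.3 -189.3]
landR [ 463.  -246.7]
screwfar [ 565.6 -222.8]
screwnear [ 452.5 -216.8]
rimFL [ 574.8 -158.9]
rimFR [ 568.  -299.3]
rimNL [ 449.3 -152.8]
rimNR [ 443.4 -293.3]
bar1 [ 523.5 -195.3]
bar2 [ 499.7 -194.2]
gripTL [ 528.2 -127.6]
gripTR [ 527.  -136.1]
gripBR [ 503.  -135.1]
gripBL [ 503.4 -125.6]
```

arm_command --steps '[[[0.007, 0.036, 0], -2.1, 0.06], [[0.007, 0.036, 0], 0, 0.06], [[0.007, 0.036, 0], 0, 0.06], [[0.007, 0.036, 0], 0, 0.06], [[0.007, 0.036, 0], 0, 0.06], [[0.007, 0.036, 0], 0, 0.06], [[0.007, 0.036, 0], 0, 0.06], [[0.007, 0.036, 0], 0, 0.06]]'

```text
time: 2.07
eef_pos: [0.5538, 0.0815, 0.3418]
orientation: [0.999, -0.041, -0.001, 0.0]
ft_force: [1.0, -0.4, -0.2]
grip_width: 0.63
finger_force: 0.0
```

arm_command --steps '[[[0.007, 0.036, 0], 0, 0.06], [[0.007, 0.036, 0], 0, 0.06], [[0, 0, -0.034], 0, 0.06], [[0, 0, -0.034], 0, 0.06], [[0, 0, -0.034], 0, 0.06], [[0, 0, -0.034], 0, 0.06], [[0, 0, -0.034], 0, 0.06], [[0, 0, -0.034], 0, 0.06]]'

```text
time: 2.73
eef_pos: [0.5676, 0.1516, 0.1362]
orientation: [0.999, -0.041, -0.001, 0.0]
ft_force: [0.0, 0.3, -0.4]
grip_width: 0.634
finger_force: 0.0
```

arm_command --steps '[[[0, 0, -0.034], 0, 0.06], [[0, 0, 0], 0, 0.06], [[0, 0, 0], 0, 0.03], [[0, 0, 0], 0, 0.02], [[0, 0, 0], 0, 0.016], [[0, 0, 0], 0, 0.01], [[0, 0, 0], 0, 0.007], [[0, 0, 0], 0, 0.005]]'

```text
time: 3.4
eef_pos: [0.5688, 0.154, 0.1063]
orientation: [0.999, -0.04, 0.001, -0.0]
ft_force: [-0.9, 0.2, 0.7]
grip_width: 0.267
finger_force: 0.0
```

arm_command --steps '[[[0, 0, 0], 0, 0.004], [[0, 0, 0], 0, 0.004], [[0, 0, 0], 0, 0.004], [[0, 0, 0], 0, 0.004]]'

```text
time: 3.73
eef_pos: [0.5681, 0.154, 0.1051]
orientation: [0.999, -0.04, 0.0, -0.0]
ft_force: [-0.7, 0.4, 1.9]
grip_width: 0.125
finger_force: 30.0
```

arm_command --steps '[[[0, 0, 0.01], 0, 0.004], [[0, 0, 0.025], 0, 0.004], [[0, 0, 0.035], 0, 0.004], [[0, 0, 0.035], 0, 0.004], [[0, 0, 0.035], 0, 0.004], [[0, 0, 0.03], 0, 0.004], [[0, 0, 0], 0, 0.004]]'

```text
time: 4.32
eef_pos: [0.571, 0.1544, 0.2837]
orientation: [0.999, -0.04, 0.007, -0.001]
ft_force: [0.2, -0.7, -0.3]
grip_width: 0.125
finger_force: 30.0
```

```bash
python3 - <<'E'
from h import *
for i in range(2):
    s=robot.get_state(); im,d,c,P=snap('wrist'); print(s['grip_width']*95.1,s['ft_force'],s['eef_pos'],s['finger_force'])
E
```

```text
11.848975632493271 [ 0.20203798 -0.71498457 -0.26481894] [0.57101115 0.15435039 0.28371833] 29.99787837266922
12.184316659051252 [-0.19734943  0.10147452 -1.73513142] [0.56984467 0.15412108 0.27990783] 29.997869431972504
```

The pinch reads 12.0 mm, so this is the right plate. I'll carry it over the slot.

arm_command --steps '[[[-0.003, -0.019, 0], 1.85, 0.004], [[-0.006, -0.037, 0], 0, 0.004], [[-0.006, -0.037, 0], 0, 0.004], [[-0.006, -0.037, 0], 0, 0.004], [[-0.006, -0.037, 0], 0, 0.004], [[-0.006, -0.037, 0], 0, 0.004], [[-0.006, -0.037, 0], 0, 0.004], [[-0.006, -0.037, 0], 0, 0.004]]'

```text
time: 5.08
eef_pos: [0.521, -0.1254, 0.2714]
orientation: [1.0, -0.023, -0.002, -0.001]
ft_force: [2.0, -0.4, -1.5]
grip_width: 0.128
finger_force: 30.0
```

arm_command --steps '[[[-0.006, -0.037, 0], 0, 0.004], [[-0.006, -0.037, 0], 0, 0.004], [[-0.002, -0.022, 0], 0, 0.004], [[0, 0, -0.02], 0, 0.004], [[0, 0, -0.025], 0, 0.004], [[0, 0, -0.015], 0, 0.004], [[0, 0, -0.005], 0, 0.004], [[0, 0, 0], 0, 0.004]]'

```text
time: 5.75
eef_pos: [0.5068, -0.2191, 0.2052]
orientation: [1.0, -0.024, -0.003, -0.002]
ft_force: [-0.0, -0.2, -2.0]
grip_width: 0.123
finger_force: 30.0
```

arm_command --steps '[[[0, 0, 0], 0, 0.004], [[0, 0, 0], 0, 0.004], [[0, 0, 0], 0, 0.004], [[0, 0, 0], 0, 0.004]]'

```text
time: 6.08
eef_pos: [0.5096, -0.2204, 0.211]
orientation: [1.0, -0.023, 0.001, 0.001]
ft_force: [0.0, 0.5, -2.0]
grip_width: 0.127
finger_force: 30.0
```

```bash
python3 - <<'E'
from h import *
s=robot.get_state(); print(s['time'],s['eef_pos'],s['orientation'],s['ft_force'])
im,d,c,P=snap('wrist'); np.savez('w2.npz',im=im,d=d,P=P)
cr=im[60:260,210:410]; cv2.imwrite('pics/w2.png',cv2.cvtColor(cv2.resize(cr,(600,600),interpolation=2),4))
E
```

```text
6.0833 [ 0.50957683 -0.22036729  0.21102946] [ 9.99726199e-01 -2.33726634e-02  9.89773127e-04  5.15795002e-04] [ 0.01358016  0.48436166 -1.9921893 ]
```

View pics/w2.png

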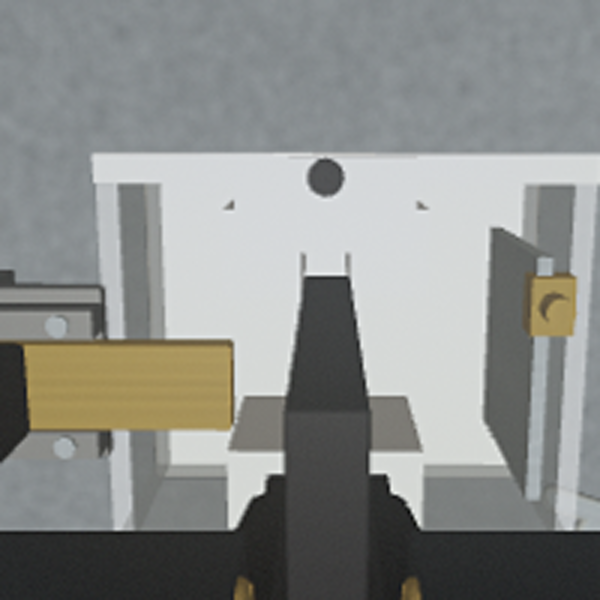

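The crop shows the plate's lower far edge at (302–351, 277), with the far groove just beyond it between u 301 and 350 at v 253. The plate is almost on the slot. Next I'll work out the offsets.

```bash
python3 - <<'E'
from h import *
P=np.load('w2.npz')['P']; c=robot.calibration('wrist')
r=lambda a,b,z: ray(210+a/3-.33,60+b/3-.33,z,c,P)[:2].round(1)
for n,a,b,z in [('plbL',302,277,.114),('plbR',351,277,.114),('pltL',286,411,.244),('pltR',370,411,.244),('slL',301.5,253,.09),('slR',350.5,253,.09),('landNL',229,451,.09),('landNR',422,451,.09),('screw',326,177,.09),('rimFL',92,153,.085),('bar1',233,341,.1065),('bar2',233,429,.1065)]: print(n,r(a,b,z))
E
```

```text
plbL [ 541.7 -215.7]
plbR [ 541.1 -228.3]
pltL [ 541.8 -216.5]
pltR [ 541.2 -228.1]
slL [ 545.  -215.2]
slR [ 544.3 -228.9]
landNL [ 488.1 -190.8]
landNR [ 485.4 -247.4]
screw [ 565.5 -223. ]
rimFL [ 574.9 -158.4]
bar1 [ 524.2 -196. ]
bar2 [ 499.5 -194.2]
```

Offsets: shift x by −2 mm; y and yaw match to within 0.2 mm. I'll creep down from here.

arm_command --steps '[[[-0.002, 0, -0.006], 0, 0.004], [[0, 0, -0.006], 0, 0.004], [[0, 0, -0.004], 0, 0.004], [[0, 0, -0.002], 0, 0.004], [[0, 0, 0], 0, 0.004], [[0, 0, 0], 0, 0.004], [[0, 0, 0], 0, 0.004], [[0, 0, 0], 0, 0.004]]'

```text
time: 6.8
eef_pos: [0.5071, -0.2203, 0.192]
orientation: [1.0, -0.024, 0.0, 0.0]
ft_force: [0.9, -0.3, -1.8]
grip_width: 0.121
finger_force: 30.0
```

arm_command --steps '[[[0, 0, -0.001], 0, 0.004], [[0, 0, -0.001], 0, 0.004], [[0, 0, -0.001], 0, 0.004], [[0, 0, -0.001], 0, 0.004], [[0, 0, -0.001], 0, 0.004], [[0, 0, -0.0005], 0, 0.004], [[0, 0, 0], 0, 0.004], [[0, 0, 0], 0, 0.004]]'

```text
time: 7.47
eef_pos: [0.5069, -0.2202, 0.1861]
orientation: [1.0, -0.024, -0.0, -0.0]
ft_force: [0.0, -0.4, -1.4]
grip_width: 0.126
finger_force: 30.0
```

arm_command --steps '[[[0, 0, -0.0005], 0, 0.004], [[0, 0, -0.0005], 0, 0.004], [[0, 0, -0.0005], 0, 0.004], [[0, 0, -0.0005], 0, 0.004], [[0, 0, 0], 0, 0.004], [[0, 0, 0], 0, 0.004]]'

```text
time: 7.97
eef_pos: [0.5069, -0.2201, 0.1841]
orientation: [1.0, -0.023, -0.0, -0.0]
ft_force: [-0.7, -0.7, -0.8]
grip_width: 0.123
finger_force: 30.0
```

arm_command --steps '[[[0, 0, -0.001], 0, 0.004], [[0, 0, -0.001], 0, 0.004], [[0, 0, -0.001], 0, 0.004], [[0, 0, 0], 0, 0.004], [[0, 0, 0], 0, 0.004]]'

```text
time: 8.38
eef_pos: [0.5069, -0.2201, 0.181]
orientation: [1.0, -0.024, -0.0, -0.0]
ft_force: [-0.0, -1.1, -1.5]
grip_width: 0.124
finger_force: 30.0
```

arm_command --steps '[[[0, 0, -0.002], 0, 0.004], [[0, 0, -0.002], 0, 0.004], [[0, 0, -0.002], 0, 0.004], [[0, 0, -0.002], 0, 0.004], [[0, 0, -0.002], 0, 0.004], [[0, 0, 0], 0, 0.004]]'

```text
time: 8.88
eef_pos: [0.5066, -0.22, 0.1704]
orientation: [1.0, -0.024, -0.001, -0.0]
ft_force: [0.5, -0.3, -1.1]
grip_width: 0.122
finger_force: 30.0
```

arm_command --steps '[[[0, 0, -0.002], 0, 0.004], [[0, 0, -0.002], 0, 0.004], [[0, 0, -0.002], 0, 0.004], [[0, 0, -0.002], 0, 0.004], [[0, 0, -0.002], 0, 0.004], [[0, 0, -0.002], 0, 0.004], [[0, 0, -0.002], 0, 0.004], [[0, 0, 0], 0, 0.004]]'

```text
time: 9.55
eef_pos: [0.5067, -0.22, 0.1565]
orientation: [1.0, -0.023, -0.0, -0.0]
ft_force: [0.1, 0.2, -2.6]
grip_width: 0.118
finger_force: 30.0
```

arm_command --steps '[[[0, 0, -0.002], 0, 0.004], [[0, 0, -0.002], 0, 0.004], [[0, 0, -0.002], 0, 0.004], [[0, 0, -0.002], 0, 0.004], [[0, 0, -0.002], 0, 0.004], [[0, 0, -0.002], 0, 0.004], [[0, 0, -0.002], 0, 0.004], [[0, 0, 0], 0, 0.004]]'

```text
time: 10.22
eef_pos: [0.5066, -0.2201, 0.1425]
orientation: [1.0, -0.024, -0.0, -0.0]
ft_force: [-0.9, -0.2, -2.1]
grip_width: 0.124
finger_force: 30.0
```

arm_command --steps '[[[0, 0, -0.002], 0, 0.004], [[0, 0, -0.002], 0, 0.004], [[0, 0, -0.002], 0, 0.004], [[0, 0, -0.002], 0, 0.004], [[0, 0, -0.002], 0, 0.004], [[0, 0, -0.002], 0, 0.004], [[0, 0, -0.002], 0, 0.004], [[0, 0, 0], 0, 0.004]]'

```text
time: 10.88
eef_pos: [0.5066, -0.22, 0.1285]
orientation: [1.0, -0.024, -0.0, -0.0]
ft_force: [0.0, 0.2, -1.9]
grip_width: 0.123
finger_force: 30.0
```

arm_command --steps '[[[0, 0, -0.001], 0, 0.004], [[0, 0, -0.001], 0, 0.004], [[0, 0, -0.001], 0, 0.004], [[0, 0, -0.001], 0, 0.004], [[0, 0, -0.0005], 0, 0.004], [[0, 0, -0.0005], 0, 0.004], [[0, 0, 0], 0, 0.004]]'

```text
time: 11.47
eef_pos: [0.5069, -0.2201, 0.124]
orientation: [1.0, -0.023, -0.0, -0.0]
ft_force: [0.1, -0.4, -2.2]
grip_width: 0.125
finger_force: 30.0
```

arm_command --steps '[[[0, 0, -0.0005], 0, 0.004], [[0, 0, -0.0005], 0, 0.004], [[0, 0, -0.0005], 0, 0.004], [[0, 0, 0], 0, 0.004]]'

```text
time: 11.8
eef_pos: [0.5069, -0.2201, 0.1225]
orientation: [1.0, -0.023, -0.0, -0.0]
ft_force: [0.1, -1.1, -1.3]
grip_width: 0.124
finger_force: 30.0
```

arm_command --steps '[[[0, 0, -0.0005], 0, 0.004], [[0, 0, -0.0005], 0, 0.004], [[0, 0, 0], 0, 0.004], [[0, 0, 0], 0, 0.004]]'

```text
time: 12.13
eef_pos: [0.5071, -0.2202, 0.1221]
orientation: [1.0, -0.023, 0.0, 0.0]
ft_force: [-0.7, 1.0, 1.0]
grip_width: 0.121
finger_force: 30.0
```

The plate has landed gently on the floor of the slot. I'll let go, rise, and move to the shoe's grip block.

arm_command --steps '[[[0, 0, 0], 0, 0.02], [[0, 0, 0], 0, 0.035], [[0, 0, 0], 0, 0.05], [[0, 0, 0], 0, 0.05], [[0, 0, 0.01], 0, 0.05], [[0, 0, 0.02], 0, 0.05], [[0, 0, 0.02], 0, 0.05], [[0, 0, 0.02], 0, 0.05]]'

```text
time: 12.8
eef_pos: [0.5069, -0.2202, 0.193]
orientation: [1.0, -0.024, 0.0, 0.0]
ft_force: [0.6, 0.2, 1.0]
grip_width: 0.526
finger_force: 0.0
```

arm_command --steps '[[[0.001, 0.01, 0], 0, 0.06], [[0.002, 0.025, 0], 0, 0.06], [[0.002, 0.025, 0], 0, 0.06], [[0.002, 0.018, 0], 0, 0.06], [[0.0005, 0.01, 0], 0, 0.06], [[0, 0, -0.02], 0, 0.06], [[0, 0, -0.02], 0, 0.06], [[0, 0, 0], 0, 0.06]]'

```text
time: 13.47
eef_pos: [0.5117, -0.1308, 0.1472]
orientation: [1.0, -0.023, -0.004, -0.001]
ft_force: [-0.8, 0.8, -0.3]
grip_width: 0.634
finger_force: 0.0
```

```bash
python3 - <<'E'
from h import *
s=robot.get_state(); print(s['time'],s['eef_pos'],s['orientation'],s['ft_force'],s['grip_width'])
im,d,c,P=snap('wrist'); np.savez('w3.npz',im=im,d=d,P=P)
a=im[60:260,210:450]; t=robot.camera('side')[0][110:230,270:414]
cv2.imwrite('pics/w3.png',cv2.cvtColor(np.vstack([cv2.resize(a,(480,400),interpolation=2)]),4))
E
```

```text
13.4667 [ 0.5117042  -0.13079943  0.14715942] [ 0.99972378 -0.02318367 -0.00367461 -0.00117072] [-0.82749113  0.80325891 -0.26484759] 0.6337259523169735
```

View pics/w3.png

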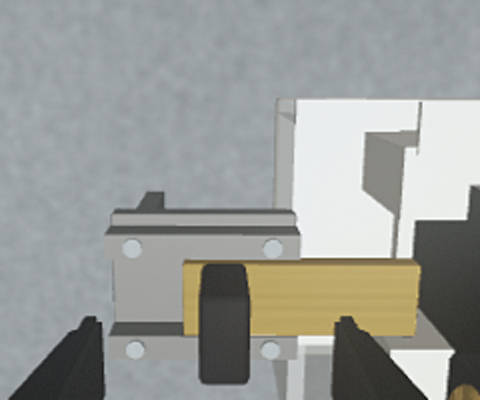

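The block (centre at about u 224) sits between the fingers (midpoint about 217). I'll descend and pinch it.

arm_command --steps '[[[0, 0, -0.015], 0, 0.06], [[0, 0, -0.012], 0, 0.06], [[0, 0, -0.006], 0, 0.05], [[0, 0, 0], 0, 0.03], [[0, 0, 0], 0, 0.02], [[0, 0, 0], 0, 0.012], [[0, 0, 0], 0, 0.008], [[0, 0, 0], 0, 0.008]]'

```text
time: 14.23
eef_pos: [0.5149, -0.1324, 0.1195]
orientation: [1.0, -0.024, 0.001, 0.0]
ft_force: [0.3, 0.4, 0.8]
grip_width: 0.268
finger_force: 0.0
```

arm_command --steps '[[[0, 0, 0], 0, 0.008], [[0, 0, 0], 0, 0.008], [[0, 0, 0], 0, 0.008]]'

```text
time: 14.48
eef_pos: [0.5147, -0.1324, 0.1191]
orientation: [1.0, -0.024, 0.0, 0.0]
ft_force: [0.5, -0.9, 1.4]
grip_width: 0.149
finger_force: 30.0
```

arm_command --steps '[[[-0.0001, -0.002, 0], 0, 0.008], [[-0.0001, -0.002, 0], 0, 0.008], [[-0.0001, -0.002, 0], 0, 0.008], [[-0.0001, -0.002, 0], 0, 0.008], [[-0.0001, -0.002, 0], 0, 0.008], [[-0.0001, -0.002, 0], 0, 0.008], [[-0.0001, -0.002, 0], 0, 0.008]]'

```text
time: 15.07
eef_pos: [0.514, -0.1464, 0.119]
orientation: [1.0, -0.024, 0.0, -0.0]
ft_force: [-0.9, 2.8, 4.2]
grip_width: 0.146
finger_force: 30.0
```

arm_command --steps '[[[0, -0.001, 0], 0, 0.008], [[0, -0.001, 0], 0, 0.008], [[0, 0, 0], 0, 0.008]]'

```text
time: 15.32
eef_pos: [0.5139, -0.1486, 0.119]
orientation: [1.0, -0.024, 0.0, 0.0]
ft_force: [-0.6, 2.2, 4.4]
grip_width: 0.148
finger_force: 30.0
```

arm_command --steps '[[[0, -0.0005, 0], 0, 0.008], [[0, -0.0005, 0], 0, 0.008], [[0, -0.0005, 0], 0, 0.008], [[0, 0, 0], 0, 0.008]]'

```text
time: 15.65
eef_pos: [0.5138, -0.15, 0.119]
orientation: [1.0, -0.024, 0.0, 0.0]
ft_force: [-0.7, 3.6, 5.7]
grip_width: 0.148
finger_force: 30.0
```

arm_command --steps '[[[0, -0.0005, 0], 0, 0.008], [[0, -0.0005, 0], 0, 0.008], [[0, 0, 0], 0, 0.008]]'

```text
time: 15.9
eef_pos: [0.5137, -0.151, 0.119]
orientation: [1.0, -0.024, -0.0, 0.0]
ft_force: [-1.2, 3.0, 5.7]
grip_width: 0.144
finger_force: 30.0
```

arm_command --steps '[[[0, -0.0005, 0], 0, 0.008], [[0, 0, 0], 0, 0.008], [[0, 0, 0], 0, 0.008]]'

```text
time: 16.15
eef_pos: [0.5137, -0.1515, 0.119]
orientation: [1.0, -0.024, -0.0, 0.0]
ft_force: [-2.1, 2.2, 5.9]
grip_width: 0.144
finger_force: 30.0
```

arm_command --steps '[[[0, -0.0005, 0], 0, 0.008], [[0, 0, 0], 0, 0.008], [[0, 0, 0], 0, 0.008]]'

```text
time: 16.4
eef_pos: [0.5137, -0.1519, 0.119]
orientation: [1.0, -0.024, -0.0, 0.0]
ft_force: [-1.0, 2.9, 5.3]
grip_width: 0.142
finger_force: 30.0
```

arm_command --steps '[[[0, -0.0005, 0], 0, 0.008], [[0, 0, 0], 0, 0.008], [[0, 0, 0], 0, 0.008]]'

```text
time: 16.65
eef_pos: [0.5137, -0.1524, 0.119]
orientation: [1.0, -0.024, -0.0, 0.0]
ft_force: [-1.1, 3.1, 5.5]
grip_width: 0.144
finger_force: 30.0
```

arm_command --steps '[[[0, -0.0005, 0], 0, 0.008], [[0, 0, 0], 0, 0.008], [[0, 0, 0], 0, 0.008]]'

```text
time: 16.9
eef_pos: [0.5137, -0.1529, 0.119]
orientation: [1.0, -0.024, -0.0, 0.0]
ft_force: [-1.2, 3.3, 5.6]
grip_width: 0.148
finger_force: 30.0
```

arm_command --steps '[[[0, -0.0005, 0], 0, 0.008], [[0, 0, 0], 0, 0.008], [[0, 0, 0], 0, 0.008]]'

```text
time: 17.15
eef_pos: [0.5137, -0.153, 0.119]
orientation: [1.0, -0.024, -0.0, -0.0]
ft_force: [-2.0, 4.2, 4.7]
grip_width: 0.143
finger_force: 30.0
```

arm_command --steps '[[[0, -0.0005, 0], 0, 0.008], [[0, 0, 0], 0, 0.008], [[0, 0, 0], 0, 0.008]]'

```text
time: 17.4
eef_pos: [0.5137, -0.153, 0.119]
orientation: [1.0, -0.024, -0.0, -0.001]
ft_force: [-1.3, 6.3, 6.4]
grip_width: 0.143
finger_force: 30.0
```

arm_command --steps '[[[0, -0.0004, 0], 0, 0.008], [[0, 0, 0], 0, 0.008], [[0, 0, 0], 0, 0.008], [[0, 0, 0], 0, 0.008]]'

```text
time: 17.73
eef_pos: [0.5137, -0.153, 0.119]
orientation: [1.0, -0.024, -0.0, -0.001]
ft_force: [-2.0, 5.3, 8.1]
grip_width: 0.146
finger_force: 30.0
```

arm_command --steps '[[[0, 0, 0], 0, 0.016], [[0, 0, 0], 0, 0.02], [[0, 0, 0], 0, 0.03], [[0, 0, 0], 0, 0.04], [[0, 0, 0], 0, 0.04], [[0, 0, 0.01], 0, 0.04], [[0, 0, 0.03], 0, 0.04], [[0, 0, 0.035], 0, 0.04]]'

```text
time: 18.4
eef_pos: [0.5119, -0.1536, 0.1921]
orientation: [1.0, -0.024, -0.003, -0.001]
ft_force: [0.4, 0.1, -0.3]
grip_width: 0.42
finger_force: 0.0
```

arm_command --steps '[[[0, 0, 0.035], 0, 0.04], [[-0.01, 0.02, 0.03], 0, 0.04], [[-0.02, 0.03, 0.01], 0, 0.04], [[-0.02, 0.02, 0], 0, 0.04], [[0, 0, 0], 0, 0.04], [[0, 0, 0], 0, 0.04], [[0, 0, 0], 0, 0.04]]'

```text
time: 18.98
eef_pos: [0.4639, -0.0844, 0.2689]
orientation: [1.0, -0.023, 0.0, 0.0]
ft_force: [0.4, -0.2, -0.8]
grip_width: 0.422
finger_force: 0.0
```

```bash
python3 - <<'E'
from h import *
print(robot.get_state()['time'])
im,d,c,P=snap('wrist'); np.savez('w4.npz',im=im,d=d,P=P); t=robot.camera('side')[0]
cv2.imwrite('pics/w4.png',cv2.cvtColor(np.hstack([cv2.resize(im[40:240,280:530],(500,400),interpolation=2),cv2.resize(t[110:320,220:375],(295,400),interpolation=2)]),4))
E
```

```text
18.9833
```

View pics/w4.png

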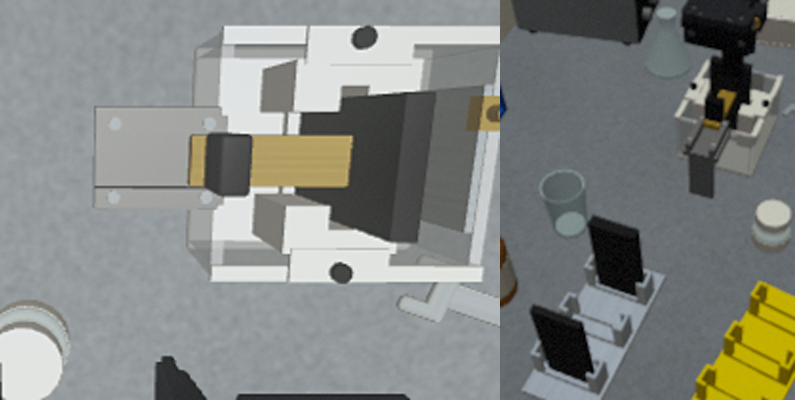

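The shoe is against the plate, which stands in the slot. The other two plates, the beaker, the flask and the jar are standing. One check of the plate's height and lean before handing in.

```bash
python3 - <<'E'
from h import *
z=np.load('w4.npz'); im,d,P=z['im'],z['d'],z['P']; W=cloud(d,robot.calibration('wrist'),P)
b=(W[...,0]>.46)&(W[...,0]<.56)&(W[...,1]>-.24)&(W[...,1]<-.19)&(im.max(-1)<90)&(d>0)
t=b&(W[...,2]>.153)&(W[...,2]<.165); print('top',t.sum(),np.median(W[t],0),cv2.minAreaRect(W[t][:,:2].astype(np.float32)*1000))
f=b&(W[...,2]>.11)&(W[...,2]<.15); A=np.c_[W[f][:,0],W[f][:,2],np.ones(f.sum())]; k=np.linalg.lstsq(A,W[f][:,1],rcond=None)[0]
print('face y = ',k,'yaw',np.degrees(k[0]),'lean rad',k[1],f.sum(),'face y at x=.512,z=.1015:',k@[.512,.1015,1])
g=(W[...,2]>.1)&(W[...,2]<.112)&(im[...,0].astype(int)-im[...,2]>40)&(W[...,1]>-.23)&(W[...,1]<-.14); print('bar front', np.percentile(W[g][:,1],[0,1,3]))
E
```

```text
top 1187 [ 0.51073134 -0.22069465  0.15535674] ((509.30926513671875, -221.0695343017578), (13.41774845123291, 58.90633773803711), 87.02305603027344)
face y =  [-0.05008993 -0.01042018 -0.18828726] yaw -2.8699414785182884 lean rad -0.010420176045773888 1330 face y at x=.512,z=.1015: -0.2149909540229949
bar front [-0.21553845 -0.21445197 -0.21316507]
```

The plate's top is at 155 mm, its lean is 0.01 rad, its yaw matches the cell, and the shoe's front coincides with the plate's face. I'm handing in.

```bash
python3 -c "
from plant import robot
print(robot.finish_job())"
```

```text
the job is handed in; nothing more can be done
None
```

I handed the job in at about 19 s of the 72 s allowed; no verdict came back. The middle plate pinched at 12 mm and now stands home in the slot, the shoe is against its face and released, the other two plates are still in the rack, and nothing was knocked over.

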